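# Screw down a plaster-mould clamp and lock its nut with the cross pin

### The job

Close the mould clamp: crank its brass castle nut clockwise, all the whole turns it takes, down to its closed height, where the slot across the nut lines up with the slot across the end of the bolt. Then take the orange-gripped locking pin from its wooden rest and lay it across, down to the bottom of both slots with its ends sticking out on both sides of the nut, and let go. Do not push the other things on the bench about, and do not topple any of them.

Things in the scene. Friction and masses are not known exactly. Their poses are not given: they have to be found in the camera images.
- clamp: Fixed clamp: round dark steel foot 170 mm across, 15 mm high, a round white plaster mould on it (130 mm across, top at 77 mm), a fixed upright steel bolt (36 mm) through its middle. Origin: centre of the foot's underside, on the bolt's axis; z up. x runs along the slot in the bolt's end, to a yellow mark on the foot; the crank points at that mark when the nut is closed and aligned.
- bolt_slot (a point): Centre of the floor of the slot cut across the bolt's upper end, 112.5 mm above the clamp's origin. The slot is 16 mm wide, 14.5 mm deep, open at the top (127 mm above the origin) and at both ends, along x of the clamp.
- castle_nut (a joint): Nut angle, rad. 0 = closed: its slot lines up with the bolt's and the crank points along the clamp's +x. It grows as the nut is unscrewed (anticlockwise from above), rising 10 mm per turn. Starts one to two turns up; stop at -0.45. At pi or 2 pi the slots look aligned, but the nut is 5 or 10 mm too high and holds the pin up. Light friction (0.08 N m); it stays where it is left.
- nut_slot (a point): Centre of the floor of the slot across the brass castle nut; turns and rises with the nut. The nut is 64 mm across; its single slot, 16 mm wide and 16 mm deep, is open at the top and both ends and runs in line with the red crank arm. With the nut closed this point is 111 mm above the clamp's origin, 1.5 mm below bolt_slot, and the nut's top is flush with the bolt's end, at 127 mm.
- knob_grip (a point): On the axis of the black crank knob, 18 mm below its top. The knob, an upright cylinder 24 mm across and 66 mm long, spins freely on the end of the nut's red crank arm, 85 mm from the bolt's axis, and turns and rises with the nut. Point 150 mm above the clamp's origin when closed; its bearing from the bolt, from the clamp's x, is the nut's angle. The arm's top is 49 mm below it.
- rest: Fixed wooden block 120 x 70 x 32 mm with a groove 17 mm wide and 10 mm deep along its x, in which the pin waits. Origin: centre of the underside.
- pin: Loose locking pin, about 0.16 kg: steel bar 100 mm long (x), 12 mm wide (y), 14 mm high, its lowest 4 mm narrowed to 9.5 mm. On its middle an upright orange grip plate, 34 mm along x, 12 mm thick in y, from 14 to 62 mm above the origin. Origin: middle of the bar's underside; z up. The two ends are alike. Take it by the plate from above, fingers closing along y.
- mould_half: Loose open half of a plaster mould, 120 x 85 x 50 mm, origin under its centre. Leave alone.
- slip_jar: Loose glass jar, 64 mm across, 85 mm high, origin under its centre. Leave alone.
- mug: Loose blue mug, 80 mm across, 90 mm high, origin under its centre. Leave alone.
- screwdriver: Loose red-handled screwdriver lying on the bench. Leave alone.
- figure: Loose white plaster figure, about 100 mm across, 190 mm tall, standing on a black turntable (170 mm across, 30 mm high), origin under its centre. Leave alone.

How it is judged:
By the outcome, as a careful person would: the job done as asked, in the order asked, and still so for the second after the job is handed in, with the robot touching nothing.
It also fails if it takes over 72 s, if anything falls off the work surface, if the arm or the gripper's body presses on something with over 40 N, if the wrist force passes 120 N, or if a joint passes its speed limit or range.

### The arm

A 6-joint arm with a two-finger parallel gripper is mounted at the origin on the work surface. World frame = base frame: x ahead of the robot, y to its left, z up, the work surface at z = 0. Lengths are in m, angles in rad, forces in N, time in s.
With the tool pointing down it reaches from about 0.25 to 0.85 m from the base axis. Payload 12.5 kg.
Tool frame: the origin (TCP) lies at the very end of the fingers, on their centre line; the grasp point (between the pads) lies 19 mm behind it; z points along the fingers, y is the line along which they close (so a half turn about z gives the same grasp; the last joint's range is limited). The gripper opens to 93 mm and grips with 3 to 60 N. Pads are 15 mm wide; open, the fingers measure 128 mm over their backs; the gripper's body (75 mm by 188 mm) begins 65 mm behind the grasp point.
Start: joints at [-1.424, 0.351, 1.652, -0, 1.139, -0.085], TCP at [0.126, -0.535, 0.192] pointing down, gripper open.
Joint ranges: [-2.75, 2.75], [-0.79, 2.1], [0.01, 2.65], [-1.57, 4.71], [0.07, 3.14], [-2.87, 2.87]. Speed limits (rad/s): [2.22, 2.22, 2.79, 3.14, 3.14, 3.14].

### API

Orientations are given as a unit quaternion [x, y, z, w].
In Python, from workcell import sensors, imaging, ctrl, spotter gives the robot as it stands. The module is installed in compiled form; this text tells all that it offers.
- The arm moves only by the tool play_rows, never from a script. Its argument "rows" is a list of rows, each a list of 2 entries, a list of its own where there are three numbers: the shift along the tool's x, y, z as a fraction of full scale, then the turn, a rotation vector about the tool's x, y, z as a fraction of full scale. A call has exactly 8 rows; each row shifts and turns the commanded pose from where the row before left it, along the tool's axes as they then stand; what a row does not reach is not made up. Full scale, the value 1, is 0.4 m for a shift and pi rad for a turn. A row lasts 1/12 s, in which the tool goes at most 41.7 mm and 7.16 degrees, less where a joint would pass 70% of its speed; a pose out of reach is approached as far as the arm can. A call with a number of a shift or a turn outside -1 to 1 is refused whole. A call with a gripper value outside its range is refused whole. "jaw" is the gripper command: -1 is shut, 1 is fully open, values between are in proportion, set as the call begins (left out, the last holds). The fingers move at their own pace and stop on an object; "squeeze" is the grip in N (left out, the last holds). Time passes only in rows, so rows that do not move let the fingers close, or fill a call up. It gives the time, the measured TCP pose, the force, the opening and the grip force at its end, in the units of the state.
- sensors.read_state(): the state, without advancing time (a new reading comes with each control period).
- imaging.snapshot(name): name is "scene" or "top"; returns the picture (480x640x3 uint8, red, green, blue); there is no depth.
- imaging.get_calibration(name): a dict with "fx", "fy", "cx", "cy" (pixels), "world_from_camera" (4x4, takes a point from camera to world coordinates). Camera axes: x right, y down, z forward; pixel columns grow to the right and rows downward; lengths in m; the calibration is good to about 2 mm. A picture is of the moment at which its call begins. get_calibration takes no time and is no camera call.
- ctrl.close_job(): hands the job in; it is judged then, once.
Trained networks look in the newest picture that a camera, given by its name, has taken for a name from the list of things; names that differ only in an ending like _2 or _b are one class to them, and where a whole thing is asked for, a point or a joint stands for the part that bears it (a point fixed in the world has none). Each returns a list of dicts, best first, with "p" (0 to 1); they miss things now and then, are a little off and sometimes report something else, mostly with a low value. They report only what shows in the picture. A call takes as long as a camera call.
- spotter.cut_out(name, camera): "region" (480x640 bool, what is visible of it) and "xy" ([column, row] in pixels, amid what is visible of it).
The state is a dict: "t": time; "joint_pos": joint angles; "dq": joint speeds; "joint_efforts": joint torques, N m; "eef_pos": TCP position; "ee_rot": TCP orientation; "wrist_force": force on the tool from outside, world axes, zero at the start; "moment": the same for the moment, N m; "opening": finger opening in m; "grip_force": force on a finger pad.
Only numpy, scipy, OpenCV 4.12 (cv2) and the standard library are available. Lean on these libraries where they do the work, as an engineer would, in place of code of your own. Each camera call takes 0.05 s, during which the arm holds its last target. There are 200 camera calls.

## Working session

There is one attempt and no reset: what is moved stays moved. The work goes in short steps, Python scripts to look and compute and a tool call to move; the robot and the scene stay as the last step left them, time stands still between calls to the robot, and variables do not carry over. Pictures are saved under pics/ and viewed, at most 10 in all, crops included, and the job is handed in when it is done.

Besides the shell and the picture viewer there is one more tool, called after ">>>" in YAML: its name, and indented under it one key for each argument. play_rows: Moves the arm, as the interface text tells. Shift numbers are shares of 0.4 m and turn numbers shares of pi rad, none past 1 either way. Its arguments: {"type":"object","properties":{"rows":{"type":"array"},"jaw":{"type":"number"},"squeeze":{"type":"number"}},"required":["rows"]}

```bash
mkdir -p pics; cat > h.py <<'E'
import numpy as np, cv2
from workcell import sensors, imaging, ctrl, spotter
def cal(n):
    c=imaging.get_calibration(n); return np.array([[c['fx'],0,c['cx']],[0,c['fy'],c['cy']],[0,0,1]]),np.array(c['world_from_camera'])
def ray(n,px,z):
    K,T=cal(n); d=T[:3,:3]@np.linalg.solve(K,[px[0],px[1],1]); o=T[:3,3]; return o+d*(z-o[2])/d[2]
def proj(n,P):
    K,T=cal(n); p=(np.atleast_2d(P)-T[:3,3])@T[:3,:3]; q=p@K.T; return q[:,:2]/q[:,2:]
def save(n,f):
    im=imaging.snapshot(n); cv2.imwrite('pics/'+f,im[:,:,::-1]); return im
E
python3 - <<'E'
from h import *
a=save('top','t0.png');b=save('scene','s0.png')
cv2.imwrite('pics/both0.png',cv2.resize(np.hstack([a,b])[:,:,::-1],(800,300)))
for c in('top','scene'):
    print(c,cal(c)[1].round(3).tolist(),cal(c)[0][0,0])
    for n in('castle_nut','knob_grip','clamp','pin','rest','mug','figure','slip_jar','mould_half','screwdriver'):
        r=spotter.cut_out(n,c)
        for d in r[:2]:
            print(c,n,round(d['p'],2),np.round(d['xy']).tolist(),int(d['region'].sum()), ray(c,d['xy'],0.03).round(3)[:2])
E
```

```text
top [[-0.002, -0.995, 0.1, 0.4], [-1.0, 0.002, 0.0, -0.027], [-0.001, -0.1, -0.995, 1.658], [0.0, 0.0, 0.0, 1.0]] 608.2767515412559
top castle_nut 0.97 [287.0, 246.0] 511 [0.555 0.049]
top knob_grip 0.76 [288.0, 248.0] 567 [0.55  0.046]
top clamp 0.85 [282.0, 258.0] 3119 [0.523 0.063]
top pin 0.48 [181.0, 284.0] 234 [0.454 0.331]
top rest 0.83 [187.0, 290.0] 1034 [0.44  0.316]
top rest 0.47 [286.0, 246.0] 600 [0.557 0.05 ]
top mug 0.8 [399.0, 187.0] 926 [ 0.716 -0.255]
top figure 0.64 [513.0, 247.0] 1710 [ 0.551 -0.559]
top slip_jar 0.8 [217.0, 182.0] 606 [0.73  0.238]
top mould_half 0.96 [412.0, 278.0] 1587 [ 0.469 -0.286]
top screwdriver 0.6 [129.0, 327.0] 367 [0.341 0.468]
scene [[-0.01, 0.64, -0.768, 1.667], [1.0, -0.002, -0.014, 0.008], [-0.01, -0.768, -0.64, 1.07], [0.0, 0.0, 0.0, 1.0]] 464.24197426677057
scene castle_nut 0.58 [345.0, 241.0] 617 [0.416 0.051]
scene knob_grip 0.97 [346.0, 243.0] 580 [0.426 0.053]
scene clamp 0.73 [350.0, 263.0] 2041 [0.527 0.064]
scene rest 0.94 [423.0, 251.0] 516 [0.47  0.316]
scene mug 0.93 [246.0, 299.0] 959 [ 0.69  -0.259]
scene figure 0.89 [167.0, 242.0] 1652 [ 0.418 -0.576]
scene slip_jar 0.81 [411.0, 306.0] 657 [0.72  0.242]
scene mould_half 0.67 [245.0, 252.0] 865 [ 0.475 -0.29 ]
scene screwdriver 0.61 [464.0, 229.0] 157 [0.351 0.48 ]
scene screwdriver 0.5 [422.0, 251.0] 425 [0.467 0.312]
```

View pics/t0.png

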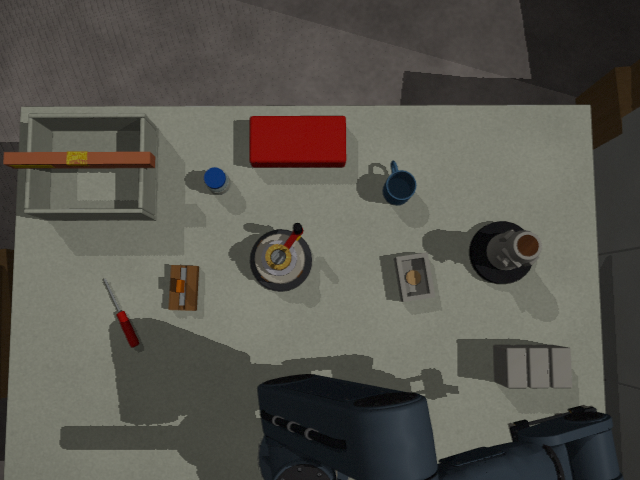

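View pics/s0.png

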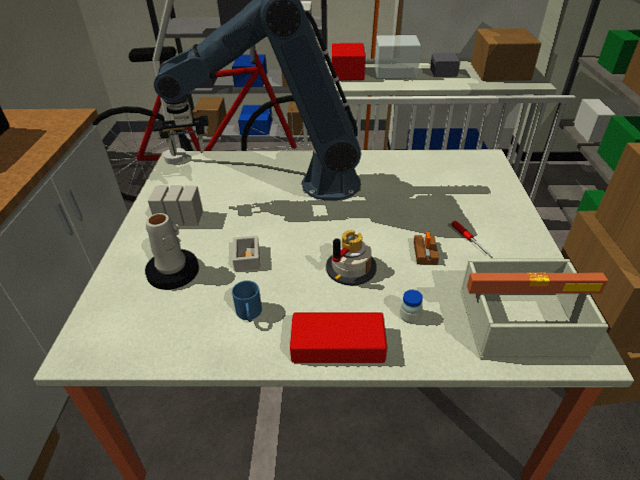

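The top view shows the clamp at about (281,259), with the crank knob at (297,229). The rest and pin are at (183,287). The scene view shows the clamp at (350,262) and the rest at (426,249). Next I'll enlarge these areas.

```bash
python3 - <<'E'
from h import *
a=cv2.imread('pics/t0.png');b=cv2.imread('pics/s0.png')
f=lambda im,x,y,w,h:cv2.resize(im[y:y+h,x:x+w],(400,300),interpolation=cv2.INTER_CUBIC)
cv2.imwrite('pics/z0.png',np.vstack([np.hstack([f(a,230,210,100,75),f(a,150,255,80,60)]),np.hstack([f(b,310,220,80,60),f(b,400,222,60,45)])]))
E
```

```text
(no output)
```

View pics/z0.png

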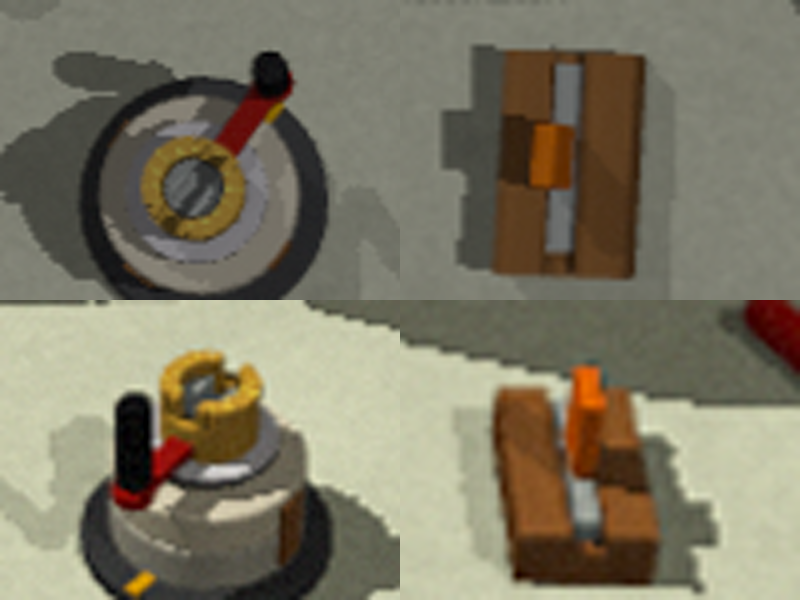

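The crop shows the knob top at about (297.5,226) in the top view and (336.5,240) in the scene view. The yellow mark is at (298.3,238.3) in top and (338,276.6) in scene. The pin lies nearly along world x.

```bash
python3 - <<'E'
from h import *
print('foot c',ray('top',(281,260.3),.015),'bolt c',ray('top',(278.2,256.7),.127), 'mark top',ray('top',(298.3,238.3),.015),'mark scene',ray('scene',(338,276.6),.015))
def tri(pt,ps):
    A=[];b=[]
    for n,p in(('top',pt),('scene',ps)):
        K,T=cal(n);d=T[:3,:3]@np.linalg.solve(K,[*p,1]);d/=np.linalg.norm(d);M=np.eye(3)-np.outer(d,d);A.append(M);b.append(M@T[:3,3])
    return np.linalg.lstsq(np.vstack(A),np.hstack(b),rcond=None)[0]
print('knobtop',tri((297.5,226.5),(336.6,240.5)))
a=cv2.imread('pics/t0.png');h=cv2.cvtColor(a,cv2.COLOR_BGR2HSV)
# foot ellipse: dark pixels around clamp
m=(h[...,2]<62)&(h[...,1]<80);m[:225]=0;m[296:]=0;m[:,:247]=0;m[:,315:]=0
# orange plate top & wooden rest
o=((h[...,0]<14)&(h[...,1]>200)&(h[...,2]>120));o[:,:150]=0;o[:,230:]=0;o[:255]=0;o[315:]=0
def rect(mm):
    p=cv2.findNonZero(mm.astype(np.uint8));return cv2.minAreaRect(p)
r=spotter.cut_out('rest','top')[0]['region']
p=spotter.cut_out('pin','top')[0]['region']
for n,mm,z in(('plate',o,.08),('rest',r,.03),('pin',p,.03)):
    R=rect(mm);print(n,mm.sum(),R,[ray('top',q,z)[:2].round(4).tolist() for q in cv2.boxPoints(R)],ray('top',R[0],z))
rs=spotter.cut_out('rest','scene')
# bar ends visible in crop
for q in((568,65),(560,252),(551,150)):
    px=(150+(q[0]-400)/5,255+q[1]/5);print(px,ray('top',px,.036 if q[0]!=551 else .084))
# scene plate top centre (587,372) crop2 scale 400/60
px=(400+(587-400)*.15,222+(372-300)*.15);print('scene plate top',ray('scene',px,.084))
E
```

```text
foot c [0.51830102 0.06511139 0.015     ] bolt c [0.51934187 0.06591794 0.127     ] mark top [0.57810178 0.01828328 0.015     ] mark scene [0.57812057 0.02486534 0.015     ]
knobtop [0.58961056 0.01767822 0.17715364]Traceback (most recent call last):
  File "<stdin>", line 19, in <module>
  File "<stdin>", line 15, in rect
cv2.error: OpenCV(4.12.0) /io/opencv/modules/imgproc/src/convhull.cpp:143: error: (-215:Assertion failed) total >= 0 && (depth == CV_32F || depth == CV_32S) in function 'convexHull'
```

```bash
python3 - <<'E'
from h import *
a=cv2.imread('pics/t0.png');h=cv2.cvtColor(a,cv2.COLOR_BGR2HSV)
o=((h[...,0]<20)&(h[...,1]>215)&(h[...,2]>150));o[:,:150]=0;o[:,230:]=0;o[:255]=0;o[315:]=0
print('n',o.sum()); 
if o.sum(): R=cv2.minAreaRect(cv2.findNonZero(o.astype(np.uint8)));print(R,ray('top',R[0],.084))
for q in((568,65),(560,252),(551,150),(501,52),(644,55),(635,277),(494,272)):
    px=(150+(q[0]-400)/5,255+q[1]/5);print(q,ray('top',px,.084 if q[0]==551 else .034))
px=(400+(587-400)*.15,222+(372-300)*.15);print('scene plate top',ray('scene',px,.084))
s=sensors.read_state();print(s['eef_pos'],s['ee_rot'],s['joint_pos'],s['t'],s['opening'])
from scipy.spatial.transform import Rotation as R
print(R.from_quat(s['ee_rot']).as_matrix().round(3))
E
```

```text
n 0
(568, 65) [0.49694308 0.32437298 0.034     ]
(560, 252) [0.39748054 0.32673075 0.034     ]
(551, 150) [0.45000092 0.32150035 0.084     ]
(501, 52) [0.50399208 0.36034938 0.034     ]
(644, 55) [0.50219652 0.28382155 0.034     ]
(635, 277) [0.38417746 0.28664699 0.034     ]
(494, 272) [0.38699813 0.36158295 0.034     ]
scene plate top [0.4371025  0.33059024 0.084     ]
[ 0.12638061 -0.5352621   0.19242298] [ 9.93290609e-01  1.15644999e-01  3.38900742e-06 -2.16343988e-05] [-1.42358709e+00  3.50718386e-01  1.65179869e+00  8.95002857e-06
  1.13911861e+00 -8.46031670e-02] 1.2 0.09299424483324588
[[ 0.973  0.23   0.   ]
 [ 0.23  -0.973  0.   ]
 [ 0.    -0.    -1.   ]]
```

>>> play_rows:
  rows:
    - [[0, 0, -0.0725], [0, 0, 0.037]]
    - [[0, 0, -0.0725], [0, 0, 0.037]]
    - [[0.0643, -0.0768, 0], [0, 0, 0]]
    - [[0.0643, -0.0768, 0], [0, 0, 0]]
    - [[0.0643, -0.0768, 0], [0, 0, 0]]
    - [[0.0643, -0.0768, 0], [0, 0, 0]]
    - [[0.0643, -0.0768, 0], [0, 0, 0]]
    - [[0.0643, -0.0768, 0], [0, 0, 0]]
  jaw: 0.3
  squeeze: 15

```text
t: 1.87
eef_pos: [0.2816, -0.3494, 0.2506]
ee_rot: [1.0, -0.001, 0.0, 0.0]
wrist_force: [-0.3, -1.4, 0.2]
opening: 0.0606
grip_force: 0.0
```

>>> play_rows:
  rows:
    - [[0.0643, -0.0768, 0], [0, 0, 0]]
    - [[0.0643, -0.0768, 0], [0, 0, 0]]
    - [[0.0643, -0.0768, 0], [0, 0, 0]]
    - [[0.0643, -0.0768, 0], [0, 0, 0]]
    - [[0.0643, -0.0768, 0], [0, 0, 0]]
    - [[0.0643, -0.0768, 0], [0, 0, 0]]
    - [[0.0643, -0.0768, 0], [0, 0, 0]]
    - [[0.0643, -0.0768, 0], [0, 0, 0]]

```text
t: 2.53
eef_pos: [0.4878, -0.1035, 0.2506]
ee_rot: [1.0, -0.0, 0.0, 0.0]
wrist_force: [1.4, -0.1, 0.2]
opening: 0.0602
grip_force: 0.0
```

>>> play_rows:
  rows:
    - [[0.0643, -0.0768, 0], [0, 0, 0]]
    - [[0.0643, -0.0768, 0], [0, 0, 0]]
    - [[0.0643, -0.0768, 0], [0, 0, 0]]
    - [[0.0643, -0.0768, 0], [0, 0, 0]]
    - [[0, 0, 0], [0, 0, 0]]
    - [[0, 0, 0], [0, 0, 0]]
    - [[0, 0, 0], [0, 0, 0]]
    - [[0, 0, 0], [0, 0, 0]]

```text
t: 3.2
eef_pos: [0.5892, 0.0165, 0.2506]
ee_rot: [1.0, -0.001, -0.0, 0.0]
wrist_force: [-0.7, -0.1, 0.8]
opening: 0.0603
grip_force: 0.0
```

>>> play_rows:
  rows:
    - [[0.001, -0.003, 0.05], [0, 0, 0]]
    - [[0, 0, 0.05], [0, 0, 0]]
    - [[0, 0, 0.05], [0, 0, 0]]
    - [[0, 0, 0.05], [0, 0, 0]]
    - [[0, 0, 0.05], [0, 0, 0]]
    - [[0, 0, 0.024], [0, 0, 0]]
    - [[0, 0, 0], [0, 0, 0]]
    - [[0, 0, 0], [0, 0, 0]]

```text
t: 3.87
eef_pos: [0.5901, 0.018, 0.1415]
ee_rot: [1.0, -0.001, 0.0, 0.0]
wrist_force: [0.7, 0.2, 0.1]
opening: 0.0603
grip_force: 0.0
```

>>> play_rows:
  rows:
    - [[0, 0, 0], [0, 0, 0]]
    - [[0, 0, 0], [0, 0, 0]]
    - [[0, 0, 0], [0, 0, 0]]
    - [[0, 0, 0], [0, 0, 0]]
    - [[0, 0, 0], [0, 0, 0]]
    - [[0, 0, 0], [0, 0, 0]]
    - [[0, 0, 0], [0, 0, 0]]
    - [[0, 0, 0], [0, 0, 0]]
  jaw: -1
  squeeze: 15

```text
t: 4.53
eef_pos: [0.5903, 0.0185, 0.141]
ee_rot: [1.0, -0.0, 0.0, 0.0]
wrist_force: [0.7, -0.5, 0.7]
opening: 0.0228
grip_force: 15.0
```

```bash
python3 - <<'E'
import numpy as np
c=np.array([.519,.0655]);th=np.radians(-34-11.25*np.arange(33));p=c+.085*np.c_[np.cos(th),np.sin(th)]
d=np.diff(p,axis=0)/.4*[1,-1]
for k in range(4): print([[[round(x,4),round(y,4),.0008],[0,0,0]] for x,y in d[8*k:8*k+8].tolist()],p[8*k+8].round(4))
E
```

```text
[[[-0.0266, 0.0321, 0.0008], [0, 0, 0]], [[-0.0323, 0.0263, 0.0008], [0, 0, 0]], [[-0.0368, 0.0195, 0.0008], [0, 0, 0]], [[-0.0399, 0.0119, 0.0008], [0, 0, 0]], [[-0.0415, 0.0039, 0.0008], [0, 0, 0]], [[-0.0414, -0.0043, 0.0008], [0, 0, 0]], [[-0.0398, -0.0123, 0.0008], [0, 0, 0]], [[-0.0367, -0.0198, 0.0008], [0, 0, 0]]] [ 0.4715 -0.005 ]
[[[-0.0321, -0.0266, 0.0008], [0, 0, 0]], [[-0.0263, -0.0323, 0.0008], [0, 0, 0]], [[-0.0195, -0.0368, 0.0008], [0, 0, 0]], [[-0.0119, -0.0399, 0.0008], [0, 0, 0]], [[-0.0039, -0.0415, 0.0008], [0, 0, 0]], [[0.0043, -0.0414, 0.0008], [0, 0, 0]], [[0.0123, -0.0398, 0.0008], [0, 0, 0]], [[0.0198, -0.0367, 0.0008], [0, 0, 0]]] [0.4485 0.113 ]
[[[0.0266, -0.0321, 0.0008], [0, 0, 0]], [[0.0323, -0.0263, 0.0008], [0, 0, 0]], [[0.0368, -0.0195, 0.0008], [0, 0, 0]], [[0.0399, -0.0119, 0.0008], [0, 0, 0]], [[0.0415, -0.0039, 0.0008], [0, 0, 0]], [[0.0414, 0.0043, 0.0008], [0, 0, 0]], [[0.0398, 0.0123, 0.0008], [0, 0, 0]], [[0.0367, 0.0198, 0.0008], [0, 0, 0]]] [0.5665 0.136 ]
[[[0.0321, 0.0266, 0.0008], [0, 0, 0]], [[0.0263, 0.0323, 0.0008], [0, 0, 0]], [[0.0195, 0.0368, 0.0008], [0, 0, 0]], [[0.0119, 0.0399, 0.0008], [0, 0, 0]], [[0.0039, 0.0415, 0.0008], [0, 0, 0]], [[-0.0043, 0.0414, 0.0008], [0, 0, 0]], [[-0.0123, 0.0398, 0.0008], [0, 0, 0]], [[-0.0198, 0.0367, 0.0008], [0, 0, 0]]] [0.5895 0.018 ]
```

>>> play_rows:
  rows:
    - [[-0.0266, 0.0321, 0.0008], [0, 0, 0]]
    - [[-0.0323, 0.0263, 0.0008], [0, 0, 0]]
    - [[-0.0368, 0.0195, 0.0008], [0, 0, 0]]
    - [[-0.0399, 0.0119, 0.0008], [0, 0, 0]]
    - [[-0.0415, 0.0039, 0.0008], [0, 0, 0]]
    - [[-0.0414, -0.0043, 0.0008], [0, 0, 0]]
    - [[-0.0398, -0.0123, 0.0008], [0, 0, 0]]
    - [[-0.0367, -0.0198, 0.0008], [0, 0, 0]]

```text
t: 5.2
eef_pos: [0.4719, -0.0036, 0.1384]
ee_rot: [1.0, -0.001, 0.001, -0.001]
wrist_force: [6.8, 8.3, -3.4]
opening: 0.023
grip_force: 15.0
```

```bash
python3 - <<'E'
from h import *
s=sensors.read_state();print(s['eef_pos'],s['wrist_force'],s['moment'],s['opening'])
b=save('scene','s1.png');a=save('top','t1.png')
f=lambda im,x,y,w,h:cv2.resize(im[y:y+h,x:x+w,::-1],(400,300),interpolation=cv2.INTER_CUBIC)
cv2.imwrite('pics/z1.png',np.hstack([f(b,290,190,120,90),f(a,230,210,100,75)]))
E
```

```text
[ 0.47193792 -0.00357927  0.13836299] [ 6.80676496  8.25885823 -3.37133463] [ 1.58455143 -1.26100816 -0.0394614 ] 0.02302563901635814
```

View pics/z1.png

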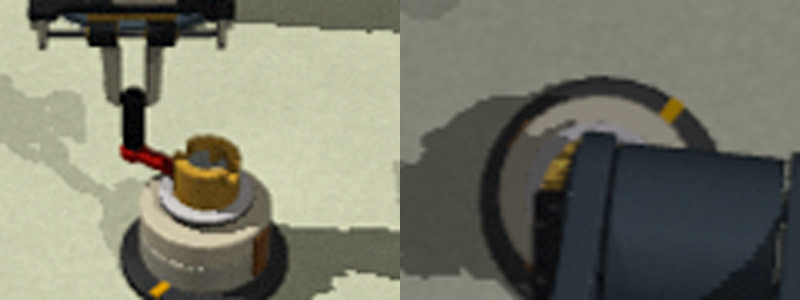

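The crank follows the grip. The mark is now fully visible at about top (298,236.8). I'll continue the turn.

>>> play_rows:
  rows:
    - [[-0.0311, -0.0286, 0.0008], [0, 0, 0]]
    - [[-0.0263, -0.0323, 0.0008], [0, 0, 0]]
    - [[-0.0195, -0.0368, 0.0008], [0, 0, 0]]
    - [[-0.0119, -0.0399, 0.0008], [0, 0, 0]]
    - [[-0.0039, -0.0415, 0.0008], [0, 0, 0]]
    - [[0.0043, -0.0414, 0.0008], [0, 0, 0]]
    - [[0.0123, -0.0398, 0.0008], [0, 0, 0]]
    - [[0.0198, -0.0367, 0.0008], [0, 0, 0]]

```text
t: 5.97
eef_pos: [0.4499, 0.1153, 0.1359]
ee_rot: [1.0, -0.0, 0.001, 0.0]
wrist_force: [3.8, -4.1, -1.9]
opening: 0.0228
grip_force: 15.0
```

>>> play_rows:
  rows:
    - [[0.0266, -0.0321, 0.0008], [0, 0, 0]]
    - [[0.0323, -0.0263, 0.0008], [0, 0, 0]]
    - [[0.0368, -0.0195, 0.0008], [0, 0, 0]]
    - [[0.0399, -0.0119, 0.0008], [0, 0, 0]]
    - [[0.0415, -0.0039, 0.0008], [0, 0, 0]]
    - [[0.0414, 0.0043, 0.0008], [0, 0, 0]]
    - [[0.0398, 0.0123, 0.0008], [0, 0, 0]]
    - [[0.0367, 0.0198, 0.0008], [0, 0, 0]]

```text
t: 6.63
eef_pos: [0.5685, 0.1377, 0.1333]
ee_rot: [1.0, 0.0, 0.0, -0.0]
wrist_force: [-1.8, -0.8, 2.2]
opening: 0.0232
grip_force: 15.0
```

```bash
python3 - <<'E'
from h import *
s=sensors.read_state();print(s['eef_pos'],s['wrist_force'])
a=cv2.imread('pics/t1.png');h=cv2.cvtColor(a,cv2.COLOR_BGR2HSV)
m=(h[...,0]>18)&(h[...,0]<32)&(h[...,1]>150)&(h[...,2]>90);m[:225]=0;m[245:]=0;m[:,:290]=0;m[:,310:]=0
yx=np.argwhere(m);q=yx.mean(0)[::-1];print(len(yx),q,ray('top',q,.015))
b=cv2.imread('pics/s1.png');h=cv2.cvtColor(b,cv2.COLOR_BGR2HSV)
m=(h[...,0]>18)&(h[...,0]<32)&(h[...,1]>150)&(h[...,2]>90);m[:270]=0;m[285:]=0;m[:,:325]=0;m[:,350:]=0
yx=np.argwhere(m);q=yx.mean(0)[::-1];print(len(yx),q,ray('scene',q,.015))
E
```

```text
[0.56846259 0.13772322 0.13333425] [-1.78990789 -0.83551892  2.15331634]
22 [297.59090909 237.13636364] [0.58128783 0.02021148 0.015     ]
19 [337.73684211 276.15789474] [0.57605453 0.02402751 0.015     ]
```

```bash
python3 - <<'E'
import numpy as np
c=np.array([.5201,.067]);th=np.radians(np.linspace(55.6,-37.4,9));p=c+.0853*np.c_[np.cos(th),np.sin(th)]
d=np.diff(p,axis=0)/.4*[1,-1]
print([[[round(x,4),round(y,4),.0008],[0,0,0]] for x,y in d.tolist()],p[0],p[8])
E
```

```text
[[[0.033, 0.0279, 0.0008], [0, 0, 0]], [[0.0267, 0.034, 0.0008], [0, 0, 0]], [[0.0193, 0.0386, 0.0008], [0, 0, 0]], [[0.0111, 0.0417, 0.0008], [0, 0, 0]], [[0.0025, 0.0431, 0.0008], [0, 0, 0]], [[-0.0063, 0.0427, 0.0008], [0, 0, 0]], [[-0.0147, 0.0406, 0.0008], [0, 0, 0]], [[-0.0226, 0.0368, 0.0008], [0, 0, 0]]] [0.56829169 0.13738218] [0.58786357 0.01519084]
```

>>> play_rows:
  rows:
    - [[0.033, 0.0279, 0.0008], [0, 0, 0]]
    - [[0.0267, 0.034, 0.0008], [0, 0, 0]]
    - [[0.0193, 0.0386, 0.0008], [0, 0, 0]]
    - [[0.0111, 0.0417, 0.0008], [0, 0, 0]]
    - [[0.0025, 0.0431, 0.0008], [0, 0, 0]]
    - [[-0.0063, 0.0427, 0.0008], [0, 0, 0]]
    - [[-0.0147, 0.0406, 0.0008], [0, 0, 0]]
    - [[-0.0226, 0.0368, 0.0008], [0, 0, 0]]

```text
t: 7.3
eef_pos: [0.5874, 0.014, 0.1307]
ee_rot: [1.0, -0.001, 0.0, -0.0]
wrist_force: [-1.2, 2.8, 1.1]
opening: 0.0229
grip_force: 15.0
```

>>> play_rows:
  rows:
    - [[0, 0, 0], [0, 0, 0]]
    - [[0, 0, 0], [0, 0, 0]]
    - [[0, 0, 0], [0, 0, 0]]
    - [[0, 0, 0], [0, 0, 0]]
    - [[0, 0, 0], [0, 0, 0]]
    - [[0, 0, 0], [0, 0, 0]]
    - [[0, 0, 0], [0, 0, 0]]
    - [[0, 0, 0], [0, 0, 0]]

```text
t: 7.97
eef_pos: [0.5878, 0.0154, 0.1309]
ee_rot: [1.0, -0.0, 0.001, 0.0]
wrist_force: [4.0, -3.1, 4.3]
opening: 0.0231
grip_force: 15.0
```

>>> play_rows:
  rows:
    - [[0, 0, 0], [0, 0, 0]]
    - [[0, 0, 0], [0, 0, 0]]
    - [[0, 0, 0], [0, 0, 0]]
    - [[0, 0, 0], [0, 0, 0]]
    - [[0, 0, -0.075], [0, 0, 0]]
    - [[0, 0, -0.075], [0, 0, 0]]
    - [[0, 0, -0.075], [0, 0, 0]]
    - [[0, 0, -0.075], [0, 0, 0]]
  jaw: 0.3

```text
t: 8.63
eef_pos: [0.5866, 0.0154, 0.2517]
ee_rot: [1.0, -0.0, -0.001, -0.0]
wrist_force: [-0.9, 0.2, -0.3]
opening: 0.0602
grip_force: 0.0
```

>>> play_rows:
  rows:
    - [[-0.04, -0.0925, 0], [0, 0, 0]]
    - [[-0.04, -0.0925, 0], [0, 0, 0]]
    - [[-0.04, -0.0925, 0], [0, 0, 0]]
    - [[-0.04, -0.0925, 0], [0, 0, 0]]
    - [[-0.04, -0.0925, 0], [0, 0, 0]]
    - [[-0.04, -0.0925, 0], [0, 0, 0]]
    - [[-0.04, -0.0925, 0], [0, 0, 0]]
    - [[-0.04, -0.0925, 0], [0, 0, 0]]

```text
t: 9.3
eef_pos: [0.4579, 0.3129, 0.2505]
ee_rot: [1.0, -0.0, -0.0, 0.0]
wrist_force: [1.1, 0.4, 0.1]
opening: 0.0602
grip_force: 0.0
```

```bash
python3 - <<'E'
from h import *
b=save('scene','s2.png');a=save('top','t2.png')
f=lambda im,x,y,w,h:cv2.resize(im[y:y+h,x:x+w,::-1],(400,300),interpolation=cv2.INTER_CUBIC)
cv2.imwrite('pics/z2.png',np.vstack([np.hstack([f(b,320,220,60,45),f(a,250,220,60,45)]),np.hstack([f(b,380,190,80,60),f(a,140,210,140,105)])]))
E
```

```text
(no output)
```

View pics/z2.png

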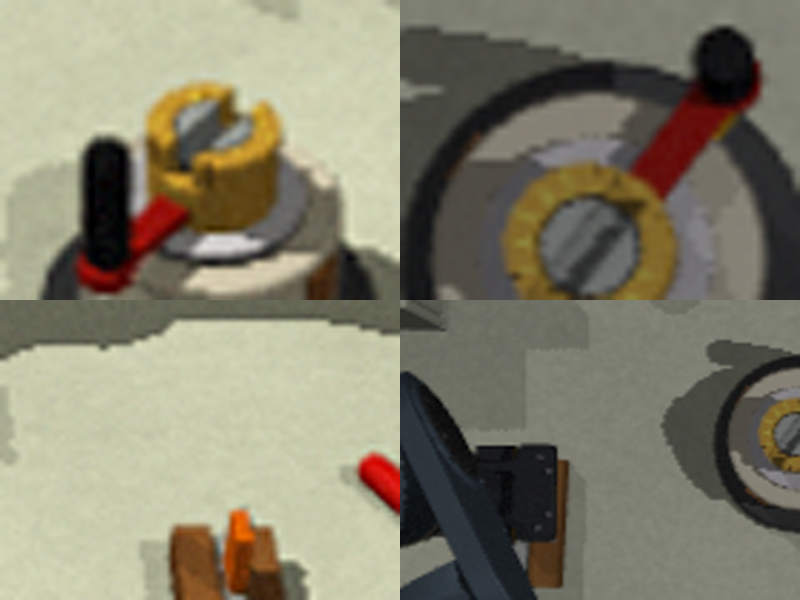

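The nut is flush with the bolt end. The slots line up, running from lower left to upper right, and the crank lies over the yellow mark. Now I'll take the pin.

>>> play_rows:
  rows:
    - [[-0.0275, -0.029, 0], [0, 0, 0.0067]]
    - [[0, 0, 0.08], [0, 0, 0]]
    - [[0, 0, 0.08], [0, 0, 0]]
    - [[0, 0, 0.08], [0, 0, 0]]
    - [[0, 0, 0.08], [0, 0, 0]]
    - [[0, 0, 0], [0, 0, 0]]
    - [[0, 0, 0], [0, 0, 0]]
    - [[0, 0, 0], [0, 0, 0]]
  jaw: 0.1

```text
t: 10.07
eef_pos: [0.4493, 0.3231, 0.1243]
ee_rot: [1.0, -0.011, 0.001, -0.0]
wrist_force: [-0.2, -0.5, -0.1]
opening: 0.051
grip_force: 0.0
```

```bash
python3 - <<'E'
from h import *
s=sensors.read_state();print(s['eef_pos'],s['opening'])
b=save('scene','s3.png');a=save('top','t3.png')
f=lambda im,x,y,w,h:cv2.resize(im[y:y+h,x:x+w,::-1],(400,300),interpolation=cv2.INTER_CUBIC)
cv2.imwrite('pics/z3.png',np.hstack([f(b,395,210,60,45),f(a,160,250,60,45)]))
E
```

```text
[0.449296   0.32312308 0.12433953] 0.050978644458144616
```

View pics/z3.png

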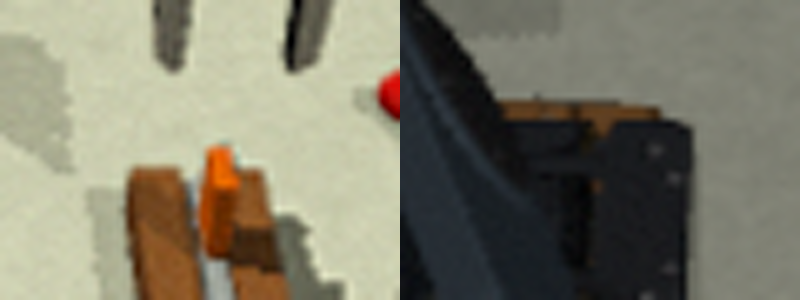

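The open fingers straddle the orange plate, so I'll go down and grip.

>>> play_rows:
  rows:
    - [[-0.006, -0.004, 0.05], [0, 0, 0]]
    - [[0, 0, 0.05], [0, 0, 0]]
    - [[0, 0, 0.05], [0, 0, 0]]
    - [[0, 0, 0.046], [0, 0, 0]]
    - [[0, 0, 0], [0, 0, 0]]
    - [[0, 0, 0], [0, 0, 0]]
    - [[0, 0, 0], [0, 0, 0]]
    - [[0, 0, 0], [0, 0, 0]]

```text
t: 10.83
eef_pos: [0.447, 0.3251, 0.046]
ee_rot: [1.0, -0.011, 0.001, -0.001]
wrist_force: [-0.9, -0.2, -0.7]
opening: 0.0512
grip_force: 0.0
```

>>> play_rows:
  rows:
    - [[0, 0, 0], [0, 0, 0]]
    - [[0, 0, 0], [0, 0, 0]]
    - [[0, 0, 0], [0, 0, 0]]
    - [[0, 0, 0], [0, 0, 0]]
    - [[0, 0, 0], [0, 0, 0]]
    - [[0, 0, 0], [0, 0, 0]]
    - [[0, 0, 0], [0, 0, 0]]
    - [[0, 0, 0], [0, 0, 0]]
  jaw: -1
  squeeze: 25

```text
t: 11.5
eef_pos: [0.4461, 0.3246, 0.0442]
ee_rot: [1.0, -0.011, 0.0, -0.0]
wrist_force: [0.1, -0.1, 1.9]
opening: 0.0122
grip_force: 24.8
```

>>> play_rows:
  rows:
    - [[0, 0, -0.064], [0, 0, 0]]
    - [[0, 0, -0.064], [0, 0, 0]]
    - [[0, 0, -0.064], [0, 0, 0.0335]]
    - [[0, 0, -0.064], [0, 0, 0.0335]]
    - [[0, 0, -0.064], [0, 0, 0.0335]]
    - [[0, 0, -0.064], [0, 0, 0.0335]]
    - [[0, 0, -0.064], [0, 0, 0.0335]]
    - [[0, 0, -0.064], [0, 0, 0.0335]]

```text
t: 12.17
eef_pos: [0.4457, 0.3243, 0.25]
ee_rot: [0.946, -0.323, -0.0, 0.0]
wrist_force: [-0.5, -0.6, -1.4]
opening: 0.0115
grip_force: 24.9
```

```bash
cat >> h.py <<'E'
from scipy.spatial.transform import Rotation as Ro
def go(x,y,z):
    s=sensors.read_state();R=Ro.from_quat(s['ee_rot']).as_matrix();print('yaw',np.degrees(np.arctan2(R[1,0],R[0,0])),'tilt',R[:,2].round(3),s['eef_pos'],'shift',((np.array([x,y,z])-s['eef_pos'])@R/.4).round(4),s['opening'],s['joint_pos'].round(2) if hasattr(s['joint_pos'],'round') else '')
E
python3 -c "
from h import *
go(.5201,.067,.25)"
```

```text
yaw -37.72220923287299 tilt [-0.001 -0.    -1.   ] [0.44566399 0.32430633 0.25002482] shift [5.408e-01 3.950e-01 2.000e-04] 0.011517125474699717 [ 0.54  0.3   1.58 -0.    1.27  2.77]
```

>>> play_rows:
  rows:
    - [[0.0676, 0.0494, 0], [0, 0, 0]]
    - [[0.0676, 0.0494, 0], [0, 0, 0]]
    - [[0.0676, 0.0494, 0], [0, 0, 0]]
    - [[0.0676, 0.0494, 0], [0, 0, 0]]
    - [[0.0676, 0.0494, 0], [0, 0, 0]]
    - [[0.0676, 0.0494, 0], [0, 0, 0]]
    - [[0.0676, 0.0494, 0], [0, 0, 0]]
    - [[0.0676, 0.0494, 0], [0, 0, 0]]

```text
t: 12.83
eef_pos: [0.5217, 0.0659, 0.2488]
ee_rot: [0.947, -0.321, -0.0, 0.0]
wrist_force: [1.0, -0.0, -1.5]
opening: 0.0118
grip_force: 24.9
```

>>> play_rows:
  rows:
    - [[0, 0, 0.05], [0, 0, 0]]
    - [[0, 0, 0.05], [0, 0, 0]]
    - [[0, 0, 0.05], [0, 0, 0]]
    - [[0, 0, 0.03], [0, 0, 0]]
    - [[0, 0, 0], [0, 0, 0]]
    - [[0, 0, 0], [0, 0, 0]]
    - [[0, 0, 0], [0, 0, 0]]
    - [[0, 0, 0], [0, 0, 0]]

```text
t: 13.5
eef_pos: [0.5223, 0.0676, 0.178]
ee_rot: [0.947, -0.321, 0.001, -0.0]
wrist_force: [-0.4, 0.3, -1.8]
opening: 0.0118
grip_force: 25.0
```

```bash
python3 - <<'E'
from h import *
go(.5201,.067,.1345)
b=save('scene','s4.png')
cv2.imwrite('pics/z4.png',cv2.resize(b[205:280,300:400,::-1],(800,600),interpolation=cv2.INTER_CUBIC))
E
```

```text
yaw -37.41882053101551 tilt [ 0.002  0.    -1.   ] [0.52228578 0.0676257  0.17804153] shift [-0.0035  0.0047  0.1088] 0.01177798480679792 [ 0.04  0.32  1.73 -0.    1.09  2.26]
```

View pics/z4.png

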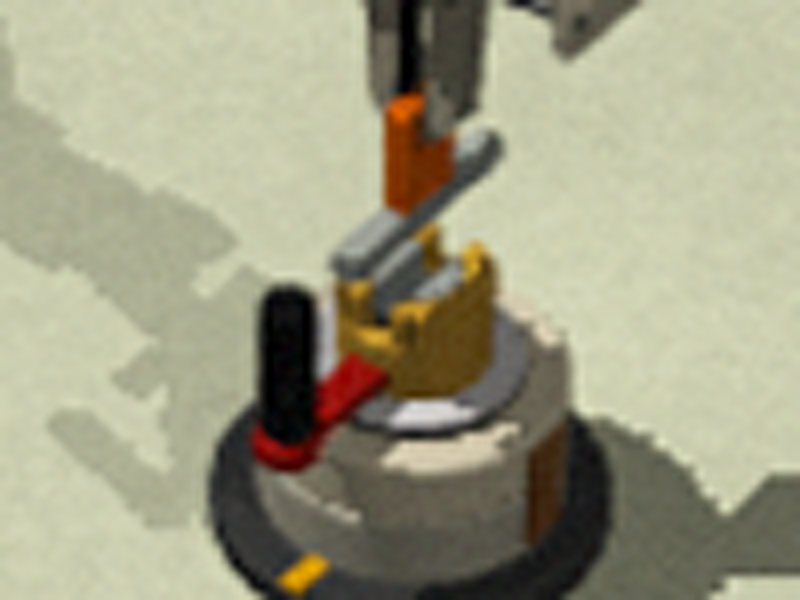

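The pin hangs above the slot, parallel to it, with the bar at about (345..500, 255..140) in the crop. I'll apply the 2 mm correction and lower it.

>>> play_rows:
  rows:
    - [[-0.0035, 0.0047, 0], [0, 0, 0]]
    - [[0, 0, 0.02], [0, 0, 0]]
    - [[0, 0, 0.02], [0, 0, 0]]
    - [[0, 0, 0.02], [0, 0, 0]]
    - [[0, 0, 0.008], [0, 0, 0]]
    - [[0, 0, 0], [0, 0, 0]]
    - [[0, 0, 0], [0, 0, 0]]
    - [[0, 0, 0], [0, 0, 0]]

```text
t: 14.22
eef_pos: [0.5197, 0.0669, 0.15]
ee_rot: [0.947, -0.321, 0.0, -0.0]
wrist_force: [-0.2, 0.2, -0.9]
opening: 0.012
grip_force: 25.0
```

>>> play_rows:
  rows:
    - [[0, 0, 0.003], [0, 0, 0]]
    - [[0, 0, 0.003], [0, 0, 0]]
    - [[0, 0, 0.003], [0, 0, 0]]
    - [[0, 0, 0.003], [0, 0, 0]]
    - [[0, 0, 0.003], [0, 0, 0]]
    - [[0, 0, 0], [0, 0, 0]]
    - [[0, 0, 0], [0, 0, 0]]
    - [[0, 0, 0], [0, 0, 0]]

```text
t: 14.88
eef_pos: [0.5195, 0.0669, 0.1438]
ee_rot: [0.947, -0.321, 0.0, -0.0]
wrist_force: [-0.2, 0.4, -1.6]
opening: 0.0114
grip_force: 25.0
```

No contact force and the pin is about 5 mm into the slot, so I'll keep lowering.

>>> play_rows:
  rows:
    - [[0, 0, 0.004], [0, 0, 0]]
    - [[0, 0, 0.004], [0, 0, 0]]
    - [[0, 0, 0.004], [0, 0, 0]]
    - [[0, 0, 0.004], [0, 0, 0]]
    - [[0, 0, 0.004], [0, 0, 0]]
    - [[0, 0, 0], [0, 0, 0]]
    - [[0, 0, 0], [0, 0, 0]]
    - [[0, 0, 0], [0, 0, 0]]

```text
t: 15.55
eef_pos: [0.5196, 0.0669, 0.1358]
ee_rot: [0.947, -0.321, 0.0, -0.0]
wrist_force: [-0.3, 0.8, -1.8]
opening: 0.0117
grip_force: 25.0
```

>>> play_rows:
  rows:
    - [[0, 0, 0.002], [0, 0, 0]]
    - [[0, 0, 0.002], [0, 0, 0]]
    - [[0, 0, 0], [0, 0, 0]]
    - [[0, 0, 0], [0, 0, 0]]
    - [[0, 0, 0], [0, 0, 0]]
    - [[0, 0, 0], [0, 0, 0]]
    - [[0, 0, 0], [0, 0, 0]]
    - [[0, 0, 0], [0, 0, 0]]

```text
t: 16.22
eef_pos: [0.5198, 0.067, 0.1348]
ee_rot: [0.947, -0.321, 0.0, -0.0]
wrist_force: [-1.6, 0.7, 5.8]
opening: 0.0118
grip_force: 25.0
```

The pin touched bottom at exactly the predicted height. Now I'll release and lift straight up.

>>> play_rows:
  rows:
    - [[0, 0, 0], [0, 0, 0]]
    - [[0, 0, 0], [0, 0, 0]]
    - [[0, 0, 0], [0, 0, 0]]
    - [[0, 0, 0], [0, 0, 0]]
    - [[0, 0, 0], [0, 0, 0]]
    - [[0, 0, 0], [0, 0, 0]]
    - [[0, 0, 0], [0, 0, 0]]
    - [[0, 0, 0], [0, 0, 0]]
  jaw: 0.0

```text
t: 16.88
eef_pos: [0.5195, 0.0669, 0.1342]
ee_rot: [0.947, -0.321, -0.0, -0.0]
wrist_force: [0.6, 0.9, 0.2]
opening: 0.0463
grip_force: 0.0
```

>>> play_rows:
  rows:
    - [[0, 0, -0.04], [0, 0, 0]]
    - [[0, 0, -0.06], [0, 0, 0]]
    - [[0, 0, -0.08], [0, 0, 0]]
    - [[0, 0, -0.08], [0, 0, 0]]
    - [[0, 0, -0.08], [0, 0, 0]]
    - [[-0.08, 0, 0], [0, 0, 0]]
    - [[-0.08, 0, 0], [0, 0, 0]]
    - [[-0.08, 0, 0], [0, 0, 0]]

```text
t: 17.55
eef_pos: [0.4424, 0.1256, 0.2704]
ee_rot: [0.947, -0.321, 0.0, -0.0]
wrist_force: [0.3, 0.6, 0.2]
opening: 0.0466
grip_force: 0.0
```

>>> play_rows:
  rows:
    - [[-0.08, 0, 0], [0, 0, 0]]
    - [[-0.08, 0, 0], [0, 0, 0]]
    - [[-0.08, 0, 0], [0, 0, 0]]
    - [[-0.06, 0, 0], [0, 0, 0]]
    - [[0, 0, 0], [0, 0, 0]]
    - [[0, 0, 0], [0, 0, 0]]
    - [[0, 0, 0], [0, 0, 0]]
    - [[0, 0, 0], [0, 0, 0]]

```text
t: 18.22
eef_pos: [0.3487, 0.1977, 0.2702]
ee_rot: [0.947, -0.321, 0.0, 0.0]
wrist_force: [-0.2, -0.3, 0.2]
opening: 0.0464
grip_force: 0.0
```

```bash
python3 - <<'E'
from h import *
b=save('scene','s5.png');a=save('top','t5.png')
f=lambda im,x,y,w,h:cv2.resize(im[y:y+h,x:x+w,::-1],(400,300),interpolation=cv2.INTER_CUBIC)
cv2.imwrite('pics/z5.png',np.vstack([np.hstack([f(b,310,215,80,60),f(a,240,215,80,60)]),np.hstack([f(b,0,0,640,480),f(a,0,0,640,480)])]))
E
```

```text
(no output)
```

View pics/z5.png

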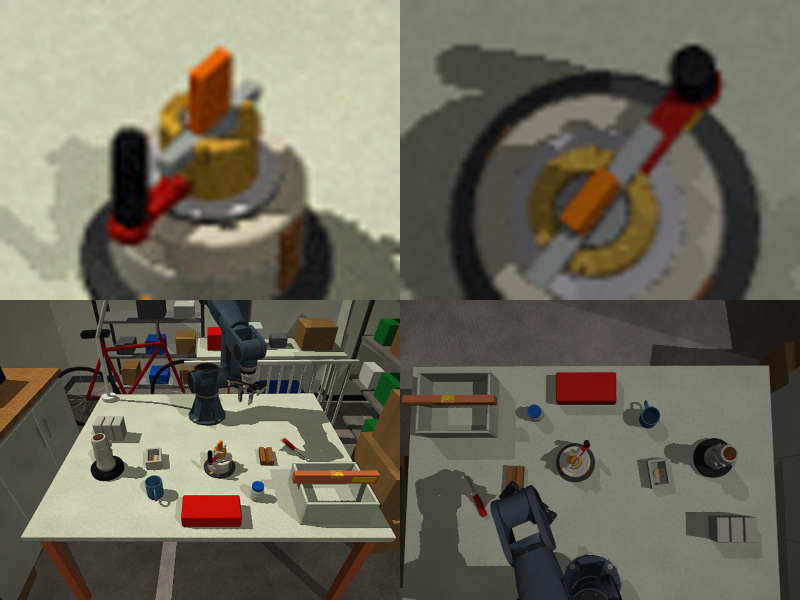

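The pin lies across both slots, sunk to the floor, with an end showing on each side of the nut. In the top crop it runs from (535,275) to (650,135). Nothing else has moved.

```bash
python3 -c "
from h import *
print(ctrl.close_job())"
```

```text
the job is handed in; nothing more can be done
None
```

The job is handed in: I cranked the nut one full turn clockwise to its closed height. The pin lies at the bottom of both slots with its ends out on both sides, and the final pictures show nothing else on the bench disturbed.

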